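# Put the bulb cartons away in the storage closet and print the shelf label

### The job

Put every light-bulb carton that is out on the table away, standing upright on the floor of the bin labelled in its own colour. Once they are all away, print the shelf label with the printer's orange two-stage key: press it to its halfway stop, hold it there for about two seconds, then press it fully down for a moment and let it spring back up. Leave the other things on the table where they are.

Things in the scene. Friction and masses are not known exactly. Their poses are not given: they have to be found in the camera images.
- rack: white storage board, 110 (x) x 430 (y) x 12 mm, fixed to the table; origin at the centre of its underside; it carries the five bins in one row along its y axis, 82 mm apart centre to centre, in an order that changes from start to start
- bin_red: white open-topped storage bin with red label plates, red rim and red floor, fixed on the storage board; outside 80 x 80 x 32 mm high, walls and floor 3 mm, so 74 x 74 mm inside; origin at the centre of its underside (12 mm above the table), axes parallel to the board's
- bin_yellow: white open-topped storage bin with yellow label plates, yellow rim and yellow floor, fixed on the storage board; outside 80 x 80 x 32 mm high, walls and floor 3 mm, so 74 x 74 mm inside; origin at the centre of its underside (12 mm above the table), axes parallel to the board's
- bin_green: white open-topped storage bin with green label plates, green rim and green floor, fixed on the storage board; outside 80 x 80 x 32 mm high, walls and floor 3 mm, so 74 x 74 mm inside; origin at the centre of its underside (12 mm above the table), axes parallel to the board's
- bin_blue: white open-topped storage bin with blue label plates, blue rim and blue floor, fixed on the storage board; outside 80 x 80 x 32 mm high, walls and floor 3 mm, so 74 x 74 mm inside; origin at the centre of its underside (12 mm above the table), axes parallel to the board's
- bin_black: white open-topped storage bin with black label plates, black rim and black floor, fixed on the storage board; outside 80 x 80 x 32 mm high, walls and floor 3 mm, so 74 x 74 mm inside; origin at the centre of its underside (12 mm above the table), axes parallel to the board's
- carton_red: light-bulb carton, white with a broad red band and red top, 56 x 56 mm and 75 mm high, 85 to 170 g, rigid; stands upright on the table; origin at the centre of its underside, z up along its height; may be absent at some starts (no reading from the beginning)
- carton_yellow: light-bulb carton, white with a broad yellow band and yellow top, 56 x 56 mm and 75 mm high, 85 to 170 g, rigid; stands upright on the table; origin at the centre of its underside, z up along its height; may be absent at some starts (no reading from the beginning)
- carton_green: light-bulb carton, white with a broad green band and green top, 56 x 56 mm and 75 mm high, 85 to 170 g, rigid; stands upright on the table; origin at the centre of its underside, z up along its height; may be absent at some starts (no reading from the beginning)
- carton_blue: light-bulb carton, white with a broad blue band and blue top, 56 x 56 mm and 75 mm high, 85 to 170 g, rigid; stands upright on the table; origin at the centre of its underside, z up along its height; may be absent at some starts (no reading from the beginning)
- carton_black: light-bulb carton, white with a broad black band and black top, 56 x 56 mm and 75 mm high, 85 to 170 g, rigid; stands upright on the table; origin at the centre of its underside, z up along its height; may be absent at some starts (no reading from the beginning)
- printer: label printer, grey box fixed to the table, 150 (x) x 130 (y) x 80 mm high; origin at the centre of its underside; its key stands on top, 35 mm from the centre towards its own -x side
- key_top (a point): centre of the top face of the printer's round orange key (36 mm across), 104 mm above the table at rest; pressed straight down. First stage: 7 mm against a light spring (1 to 3 N) to the halfway stop, where it stands firm until the push exceeds 7 N; second stage: 7 mm more (7 to 12 N) to the bottom. It springs back up when let go
- key_half (a joint): first-stage travel of the key in m: 0 at rest, 0.007 at the halfway stop and beyond
- key_full (a joint): second-stage travel of the key in m: 0 until the halfway stop is overcome, 0.007 when fully down
- cleaner_bottle: bystander: white cleaner bottle with blue cap, 66 mm across, 170 mm high; origin at the centre of its underside
- jar: bystander: amber glass jar with steel lid, 64 mm across, 70 mm high; origin at the centre of its underside
- tin: bystander: steel tin with paper label, 74 mm across, 80 mm high; origin at the centre of its underside
- battery_pack: bystander: grey and brown battery pack, 70 x 50 x 28 mm, lying flat; origin at the centre of its underside
- tape_measure: bystander: grey tape measure, 65 x 65 x 32 mm, lying flat; origin at the centre of its underside
- torch: bystander: aluminium torch, about 155 mm long and 34 mm high, lying on its side; origin at the centre of its underside

How it is judged:
By the outcome, as a careful person would: the job done as asked, in the order asked, and still so for the second after the job is handed in, with the robot touching nothing.
Of carton_red, carton_yellow, carton_green, carton_blue, carton_black only 3 to 5 are there at a start; the rules pass over those that are not, and their reading is None.
At some moment in a run one of carton_red, carton_yellow, carton_green, carton_blue, carton_black may be knocked a few centimetres aside while the robot is not near it.
It also fails if it takes over 210 s, if anything falls off the work surface, if the arm or the gripper's body presses on something with over 40 N, if the wrist force passes 120 N, or if a joint passes its speed limit or range.

### The arm

A 6-joint arm with a two-finger parallel gripper is mounted at the origin on the work surface. World frame = base frame: x ahead of the robot, y to its left, z up, the work surface at z = 0. Lengths are in m, angles in rad, forces in N, time in s.
With the tool pointing down it reaches from about 0.3 to 0.85 m from the base axis. Payload 5.4 kg.
Tool frame: the origin (TCP) lies between the finger pads; the fingertips stand 8 mm ahead of it and the grasp point (between the pads) lies 11 mm behind it (arm.tcp_to_tips is the z of the fingertips in the tool frame, in m); z points along the fingers, x is the direction in which the jaws open and shut, and the axes are right-handed (so a half turn about z gives the same grasp; the last joint's range is limited). The gripper opens to 85 mm and grips with 20 to 120 N. Pads are 22 mm wide; open, the fingers measure 114 mm over their backs; the gripper's body (76 mm by 85 mm) begins 54 mm behind the grasp point. The pads swing forward as they close: fully open they stand 13 mm farther back than shut.
Start: joints at [-1.312, 0.158, 1.597, -0, 1.386, -0.21], TCP at [0.26, -0.513, 0.239] pointing down, gripper open.
Joint ranges: [-2.91, 2.91], [-0.94, 2.29], [0.18, 2.7], [-1.29, 4.43], [0.17, 2.64], [-3, 3]. Speed limits (rad/s): [2.57, 2.57, 3.14, 3.14, 3.14, 3.14].

### API

Orientations are given as a unit quaternion [x, y, z, w].
In Python, from rig import arm gives the robot as it stands.
- The arm moves only by the shell command python3 -m crank 'ROWS'. ROWS is text: rows parted by semicolons, each of 5 numbers parted by spaces: the closure in counts, from 0 (fully open) to 255 (shut), then the shift along the tool's x, y, z in cm, then the turn about the tool's z in degrees. A call has 1 to 20 rows; each row is the pose to reach, as a shift and turn from the pose measured when the call began, along the tool's axes at that moment; what a row does not reach only later rows make up. A row lasts 1/8 s, in which the tool goes at most 62.5 mm and 10.7 degrees, less where a joint would pass 70% of its speed; a pose out of reach is approached as far as the arm can. A call with a gripper value outside its range is refused whole. The fingers move at their own pace and stop on an object; the grip force is fixed at half the most. Time passes only in rows, so rows that repeat a pose let the fingers close. It gives the time, the measured TCP pose, the force and the opening at its end, in the units of the state.
- arm.read_state(): the state, without advancing time (a new reading comes with each control period).
- arm.grab_frame(name): name is "side" or "top"; returns a dict with "img" (480x640x3 uint8, red, green, blue), "mtx" (3x3 intrinsics, pixels), "extrinsics" (4x4, takes a point from camera to world coordinates). Camera axes: x right, y down, z forward; pixel columns grow to the right and rows downward; lengths in m; the calibration is good to about 2 mm. A picture is of the moment at which its call begins. There is no depth.
- arm.job_done(): hands the job in, once; it reports no verdict.
Trained networks look in the newest picture that a camera, given by its name, has taken for a name from the list of things; names that differ only in an ending like _2 or _b are one class to them, and where a whole thing is asked for, a point or a joint stands for the part that bears it (a point fixed in the world has none). Each returns a list of dicts, best first, with "conf" (0 to 1); they miss things now and then, are a little off and sometimes report something else, mostly with a low value. They report only what shows in the picture. A call takes as long as a camera call.
- arm.trace(thing, camera): "region" (480x640 bool, what is visible of it) and "bbox" ([left, top, right, bottom] in pixels, round what is visible of it).
- arm.place_of(thing, camera): "uv" ([column, row] in pixels: a listed point, or the origin of a listed thing).
The state is a dict: "clock": time; "joint_positions": joint angles; "qvel": joint speeds; "joint_efforts": joint torques, N m; "tcp_pos": TCP position; "tool_rot": TCP orientation; "wrist_force": force on the tool from outside, world axes, zero at the start; "ft_torque": the same for the moment, N m; "width": finger opening in m.
Only numpy, scipy, OpenCV 4.12 (cv2) and the standard library are available. Lean on these libraries where they do the work, as an engineer would, in place of code of your own. Each camera call takes 0.05 s, during which the arm holds its last target. There are 200 camera calls.

## Working session

There is one attempt and no reset: what is moved stays moved. The work goes in short steps, Python scripts to look and compute and a shell command to move; the robot and the scene stay as the last step left them, time stands still between calls to the robot, and variables do not carry over. Pictures are saved under pics/ and viewed, about 12 in all and at most 16, crops included, and the job is handed in when it is done.

```bash
mkdir -p pics; ls; python3 - <<'E'
from rig import arm
import cv2
s=arm.read_state(); print({k:s[k] for k in('clock','tcp_pos','tool_rot','width','wrist_force')})
for n in('top','side'):
    f=arm.grab_frame(n); cv2.imwrite(f'pics/{n}0.png',f['img'][...,::-1]); print(n,f['mtx'].round(1).tolist(),f['extrinsics'].round(3).tolist())
E
```

```text
pics
{'clock': 0.0, 'tcp_pos': array([ 0.25962091, -0.51240146,  0.23829235]), 'tool_rot': array([ 8.52005293e-01, -5.23532294e-01, -6.93020475e-04, -6.61583297e-04]), 'width': 0.0857253646611914, 'wrist_force': array([ 0.53123381, -0.8152775 , -0.16973899])}
top [[541.3, 0.0, 315.1], [0.0, 541.3, 237.5], [0.0, 0.0, 1.0]] [[-0.02, -0.993, 0.114, 0.364], [-1.0, 0.021, 0.003, -0.026], [-0.005, -0.114, -0.993, 1.479], [0.0, 0.0, 0.0, 1.0]]
side [[561.3, 0.0, 321.6], [0.0, 561.3, 232.3], [0.0, 0.0, 1.0]] [[0.918, -0.307, 0.251, 0.147], [-0.396, -0.706, 0.586, -0.874], [-0.002, -0.638, -0.77, 1.214], [0.0, 0.0, 0.0, 1.0]]
```

View pics/top0.png

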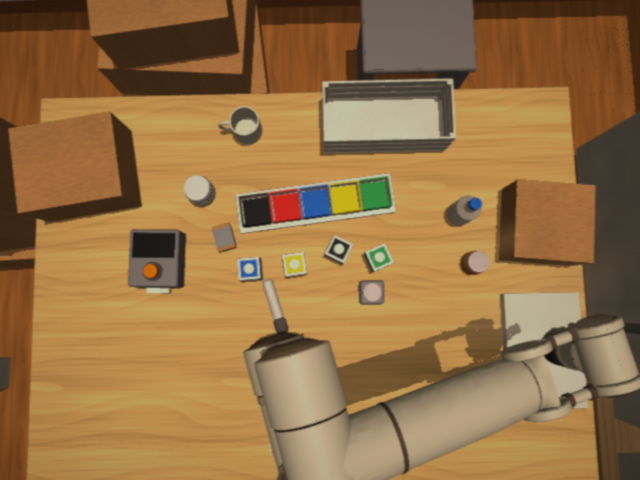

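View pics/side0.png

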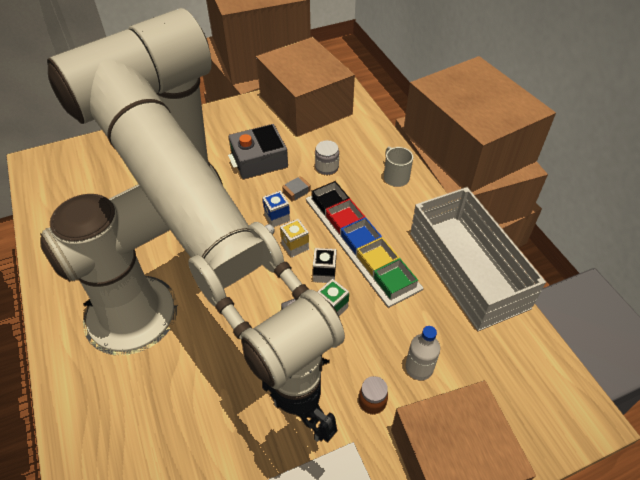

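```bash
cat > h.py <<'E'
import numpy as np, cv2, itertools
from scipy.optimize import minimize
from rig import arm
def proj(P,f):
    E=f['extrinsics']; c=(np.asarray(P)-E[:3,3])@E[:3,:3]; q=c@f['mtx'].T
    return q[:,:2]/q[:,2:]
def back(uv,z,f):
    E=f['extrinsics']; d=E[:3,:3]@np.linalg.solve(f['mtx'],[uv[0],uv[1],1.]); o=E[:3,3]
    return (o+d*(z-o[2])/d[2])[:2]
def box(x,y,a,dim,z0):
    c,s=np.cos(a),np.sin(a); w=np.array(list(itertools.product((-.5,.5),(-.5,.5),(0,1))))*dim
    return np.c_[x+c*w[:,0]-s*w[:,1], y+s*w[:,0]+c*w[:,1], w[:,2]+z0]
S=4
def fit(thing,dim,z0=0.,a0=None,cams=('top','side')):
    obs=[];p0=None
    for n in cams:
        f=arm.grab_frame(n); t=arm.trace(thing,n)
        if not t or t[0]['conf']<.4: continue
        r=t[0]['region']; obs.append((n,f,cv2.resize(r.astype(np.uint8),None,fx=S,fy=S,interpolation=0),t[0]['conf']))
        if p0 is None:
            b=t[0]['bbox']; p0=back(((b[0]+b[2])/2,(b[1]+b[3])/2),z0+dim[2]/2,f)
    if not obs: return None
    def iou(p,o):
        q=np.rint((proj(box(*p,dim,z0),o[1])+.5)*S*16).astype(np.int32); m=np.zeros_like(o[2])
        cv2.fillConvexPoly(m,cv2.convexHull(q),1,shift=4); return (m&o[2]).sum()/max(1,(m|o[2]).sum())
    best=None
    for a in ([0,.4,.8,1.2] if a0 is None else [a0]):
        r=minimize(lambda p:-sum(iou(p,o) for o in obs),[*p0,a],method='Nelder-Mead',options=dict(initial_simplex=[[*p0,a],[p0[0]+.01,p0[1],a],[p0[0],p0[1]+.01,a],[*p0,a+.25]],xatol=1e-4,fatol=1e-4))
        if best is None or r.fun<best.fun: best=r
    p=best.x; return p,[(o[0],round(o[3],2),round(iou(p,o),2)) for o in obs]
CD=(.056,.056,.075)
def show(n,dim,z0=0.,**k):
    r=fit(n,dim,z0,**k)
    if r is None: print(n,None);return
    p=r[0]; print(n,p[:2].round(4),'yaw',round(float(np.degrees(p[2])),1),r[1]); return p
E
python3 - <<'E'
from h import *
for c in 'red yellow green blue black'.split(): show('carton_'+c,CD)
for c in 'red yellow green blue black'.split(): show('bin_'+c,(.08,.08,.032),.012,a0=.1)
show('rack',(.11,.43,.012),0,a0=.1,cams=('top',))
show('printer',(.15,.13,.08),a0=0.)
for n in('top','side'):
    f=arm.grab_frame(n); k=arm.place_of('key_top',n); print(k, back(k[0]['uv'],.104,f) if k else '')
for n in 'jar cleaner_bottle tin battery_pack tape_measure torch'.split():
    f=arm.grab_frame('top'); k=arm.place_of(n,'top'); print(n,k[:1], back(k[0]['uv'],0,f) if k else '')
E
```

```text
carton_red None
carton_yellow [0.4564 0.0331] yaw 97.1 [('top', 0.89, np.float64(0.93)), ('side', 0.72, np.float64(0.96))]
carton_green [ 0.4712 -0.1875] yaw 22.3 [('top', 0.89, np.float64(0.95)), ('side', 0.78, np.float64(0.65))]
carton_blue [0.448  0.1513] yaw 93.5 [('top', 0.97, np.float64(0.93)), ('side', 0.63, np.float64(0.91))]
carton_black [ 0.4933 -0.0821] yaw 62.8 [('top', 0.91, np.float64(0.89)), ('side', 0.63, np.float64(0.9))]
bin_red [0.6192 0.0568] yaw 7.3 [('top', 0.95, np.float64(0.95)), ('side', 0.84, np.float64(0.71))]
bin_yellow [ 0.638  -0.1063] yaw 7.0 [('top', 0.95, np.float64(0.94)), ('side', 0.95, np.float64(0.8))]
bin_green [ 0.6467 -0.1887] yaw 5.1 [('top', 0.75, np.float64(0.93)), ('side', 0.67, np.float64(0.95))]
bin_blue [ 0.6279 -0.0237] yaw 6.5 [('top', 0.91, np.float64(0.91)), ('side', 0.65, np.float64(0.8))]
bin_black [0.6088 0.1387] yaw 6.1 [('top', 0.74, np.float64(0.92)), ('side', 0.57, np.float64(0.77))]
rack [ 0.6289 -0.0261] yaw 6.9 [('top', 0.63, np.float64(0.14))]
printer [0.4799 0.3995] yaw -2.5 [('top', 0.84, np.float64(0.93)), ('side', 0.93, np.float64(0.92))]
[{'uv': [206.1, 194.0], 'conf': 0.73}, {'uv': [148.6, 269.7], 'conf': 0.7}, {'uv': [372.2, 291.9], 'conf': 0.68}] [0.64118216 0.25668433]
[{'uv': [245.3, 138.5], 'conf': 0.59}, {'uv': [295.5, 248.7], 'conf': 0.3}] [0.44457076 0.39468278]
jar [{'uv': [470.1, 264.5], 'conf': 0.76}] [ 0.45104203 -0.44370724]
cleaner_bottle [{'uv': [457.1, 212.6], 'conf': 0.7}] [ 0.59505165 -0.41549681]
tin [{'uv': [207.0, 194.1], 'conf': 0.78}] [0.66181321 0.27560617]
battery_pack [{'uv': [228.2, 238.0], 'conf': 0.89}] [0.53779567 0.21693254]
tape_measure [{'uv': [372.6, 289.7], 'conf': 0.87}] [ 0.38805809 -0.1755039 ]
torch [{'uv': [274.9, 301.2], 'conf': 0.94}] [0.36245224 0.09047382]
```

```bash
cat >> h.py <<'E'
from scipy.spatial.transform import Rotation as R
BINS={c:np.array([.6281,-.0246])+k*.082*np.array([-.115,.9934]) for c,k in dict(black=2,red=1,blue=0,yellow=-1,green=-2).items()}
def plan(x,y,z,yaw):
    "world TCP target, jaw yaw deg (mod 180) -> shift cm in tool axes, turn deg"
    s=arm.read_state(); r=R.from_quat(s['tool_rot']); M=r.as_matrix()
    d=M.T@(np.array([x,y,z])-s['tcp_pos'])*100
    cur=np.degrees(np.arctan2(M[1,0],M[0,0])); t=(-(yaw-cur)+90)%180-90
    j=np.degrees(s['joint_positions'][5]); print('t=%.1f'%s['clock'],'tcp',s['tcp_pos'].round(4),'yaw %.1f j6 %.0f w %.4f'%(cur,j,s['width']),'F',s['wrist_force'].round(1),'-> shift',d.round(2),'turn %.1f'%t)
E
python3 -c "
from h import *
plan(.456,.033,.2,7)"
```

```text
t=3.2 tcp [ 0.2598 -0.513   0.2393] yaw -63.1 j6 -12 w 0.0854 F [0.3 0.7 0.2] -> shift [-39.84 -42.18   3.93] turn -70.1
```

```bash
python3 -m crank '0 -39.8 -42.2 3.9 -70;0 -39.8 -42.2 3.9 -70;0 -39.8 -42.2 3.9 -70;0 -39.8 -42.2 3.9 -70;0 -39.8 -42.2 3.9 -70;0 -39.8 -42.2 3.9 -70;0 -39.8 -42.2 3.9 -70;0 -39.8 -42.2 3.9 -70;0 -39.8 -42.2 3.9 -70;0 -39.8 -42.2 3.9 -70;0 -39.8 -42.2 3.9 -70;0 -39.8 -42.2 3.9 -70;0 -39.8 -42.2 3.9 -70'
python3 - <<'E'
from h import *
for c in 'red yellow green'.split(): show('carton_'+c,CD)
show('carton_green',CD,cams=('side',)); plan(.456,.033,.048,7)
for n in('top','side'):
    f=arm.grab_frame(n); cv2.imwrite(f'pics/{n}1.png',f['img'][...,::-1])
E
```

```text
clock: 4.82
tcp_pos: [0.4564, 0.0317, 0.2004]
tool_rot: [0.998, 0.059, 0.0, 0.0]
wrist_force: [-0.6, -0.7, 0.2]
width: 0.0855
carton_red [ 0.4957 -0.0826] yaw 62.5 [('top', 0.68, np.float64(0.94)), ('side', 0.63, np.float64(0.0))]
carton_yellow [ 0.6281 -0.0257] yaw 31.9 [('top', 0.41, np.float64(0.62)), ('side', 0.58, np.float64(0.0))]
carton_green [ 0.4705 -0.1874] yaw 112.5 [('top', 0.64, np.float64(0.94)), ('side', 0.91, np.float64(0.94))]
carton_green [ 0.4683 -0.1879] yaw 22.5 [('side', 0.78, np.float64(0.93))]
t=5.5 tcp [0.4564 0.0328 0.2003] yaw 6.9 j6 -18 w 0.0850 F [ 0.3 -0.2 -0.5] -> shift [-0.04 -0.03 15.23] turn -0.1
```

View pics/side1.png

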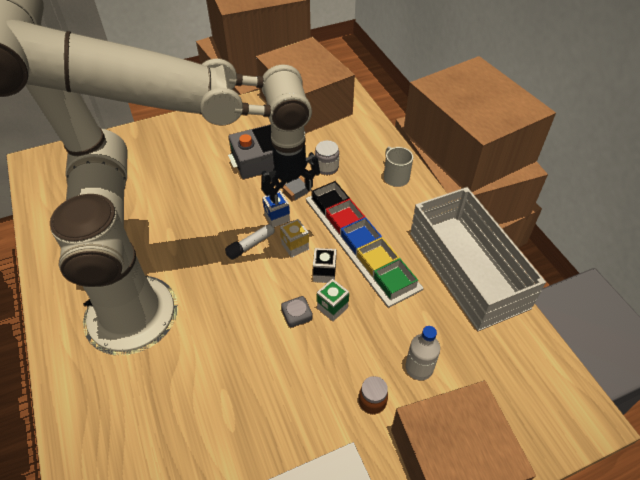

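Side view: four cartons out — yellow (295,235), black (324,262), green (333,297), blue (276,207); no red one. The gripper is above yellow; go down and grip.

```bash
python3 -m crank '0 0 0 5 0;0 0 0 10 0;0 0 0 14 0;0 0 0 15.2 0;0 0 0 15.2 0;255 0 0 15.2 0;255 0 0 15.2 0;255 0 0 15.2 0;255 0 0 15.2 0;255 0 0 15.2 0;255 0 0 15.2 0'
python3 -c "
from h import *
plan(*BINS['yellow'],.2,6.6)"
```

```text
clock: 7.0
tcp_pos: [0.4583, 0.0325, 0.0502]
tool_rot: [0.998, 0.06, 0.002, 0.001]
wrist_force: [-0.2, 0.9, 6.5]
width: 0.0553
t=7.0 tcp [0.4583 0.0325 0.0502] yaw 6.9 j6 -18 w 0.0553 F [-0.2  0.9  6.5] -> shift [ 16.19  15.91 -14.89] turn 0.3
```

```bash
python3 -m crank '255 0 0 -4 0;255 0 0 -9 0;255 4 4 -12 0;255 8 8 -12 0;255 12 12 -12 0;255 15 15 -12 0;255 16.2 15.9 -12 0;255 16.2 15.9 -12 0;255 16.2 15.9 -12 0;255 16.2 15.9 -12 0'
python3 -c "
from h import *
plan(*BINS['yellow'],.067,6.6)
show('carton_yellow',CD,z0=.12)
show('bin_yellow',(.08,.08,.032),.012,a0=.1)
f=arm.grab_frame('top');cv2.imwrite('pics/t2.png',cv2.resize(f['img'][120:320,200:480,::-1],None,fx=2.5,fy=2.5))"
```

```text
clock: 8.25
tcp_pos: [0.6371, -0.1052, 0.1712]
tool_rot: [0.998, 0.06, 0.002, 0.0]
wrist_force: [-0.4, -0.8, -1.0]
width: 0.0549
t=8.2 tcp [ 0.6371 -0.1052  0.1712] yaw 6.9 j6 -27 w 0.0549 F [-0.4 -0.8 -1. ] -> shift [-0.    0.08 10.42] turn 0.3
carton_yellow [ 0.6357 -0.105 ] yaw 2.9 [('top', 0.67, np.float64(0.13)), ('side', 0.68, np.float64(0.75))]
bin_yellow [ 0.6364 -0.1016] yaw 6.4 [('top', 0.54, np.float64(0.21)), ('side', 0.64, np.float64(0.75))]
```

```bash
python3 -m crank '255 0 0.1 4 0.3;255 0 0.1 7 0.3;255 0 0.1 9 0.3;255 0 0.1 10.4 0.3;255 0 0.1 10.4 0.3;0 0 0.1 10.4 0.3;0 0 0.1 10.4 0.3;0 0 0.1 10.4 0.3;0 0 0.1 10.4 0.3;0 0 0.1 7 0.3;0 0 0.1 2 0.3;0 0 0.1 -3 0.3;0 0 0.1 -3 0.3'
python3 -c "
from h import *
plan(.494,-.0824,.19,-27.3)"
```

```text
clock: 10.32
tcp_pos: [0.6407, -0.1079, 0.2074]
tool_rot: [0.998, 0.057, 0.007, 0.003]
wrist_force: [0.9, -0.4, -0.1]
width: 0.0851
t=10.3 tcp [ 0.6407 -0.1079  0.2074] yaw 6.6 j6 -27 w 0.0851 F [ 0.9 -0.4 -0.1] -> shift [-14.3   -4.23   1.52] turn 33.9
```

```bash
python3 -m crank '0 -5 -1.5 0.5 10;0 -10 -3 1 20;0 -14.3 -4.2 1.5 30;0 -14.3 -4.2 1.5 34;0 -14.3 -4.2 1.5 34;0 -14.3 -4.2 1.5 34'
python3 -c "
from h import *
for c in ('black','yellow'): show('carton_'+c,CD,z0=.015*(c=='yellow'))
plan(.494,-.0824,.048,-27.3)
f=arm.grab_frame('side');cv2.imwrite('pics/s3.png',cv2.resize(f['img'][140:340,200:480,::-1],None,fx=2.5,fy=2.5))"
```

```text
clock: 11.08
tcp_pos: [0.4944, -0.0828, 0.19]
tool_rot: [0.972, -0.236, 0.007, 0.001]
wrist_force: [-0.4, 0.2, 0.4]
width: 0.0855
carton_black [ 0.4926 -0.0834] yaw -27.0 [('top', 0.43, np.float64(0.0)), ('side', 0.78, np.float64(0.91))]
carton_yellow [ 0.6385 -0.1066] yaw 7.1 [('top', 0.96, np.float64(0.83)), ('side', 0.77, np.float64(0.88))]
t=11.5 tcp [ 0.4942 -0.0827  0.1902] yaw -27.4 j6 4 w 0.0851 F [-0.3 -0.1  0.5] -> shift [-0.24  0.02 14.22] turn -0.1
```

View pics/s3.png

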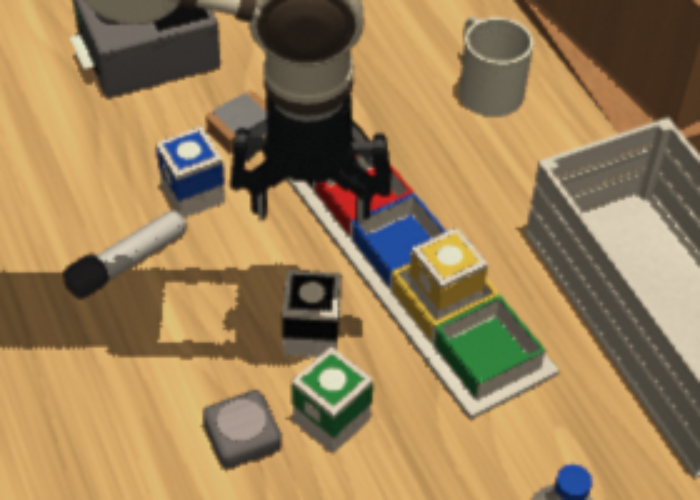

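Yellow stands in the yellow bin (crop 448,270); black is below the gripper at (310,310). Grip black.

```bash
python3 -m crank '0 -0.1 0 5 0;0 -0.1 0 10 0;0 -0.2 0 13 0;0 -0.2 0 14.2 0;0 -0.2 0 14.2 0;255 -0.2 0 14.2 0;255 -0.2 0 14.2 0;255 -0.2 0 14.2 0;255 -0.2 0 14.2 0;255 -0.2 0 14.2 0;255 -0.2 0 14.2 0'
python3 -c "
from h import *
plan(*BINS['black'],.17,6.6)"
```

```text
clock: 12.9
tcp_pos: [0.496, -0.0831, 0.0501]
tool_rot: [0.971, -0.237, 0.009, 0.001]
wrist_force: [-0.5, -0.0, 6.7]
width: 0.0554
t=12.9 tcp [ 0.496  -0.0831  0.0501] yaw -27.4 j6 4 w 0.0554 F [-0.5 -0.   6.7] -> shift [  0.08 -24.9  -11.92] turn -34.0
```

```bash
python3 -m crank '255 0 0 -4 0;255 0 0 -9 0;255 0 -4 -12 -8;255 0 -8 -12 -16;255 0 -12 -12 -24;255 0 -16 -12 -30;255 0 -20 -12 -34;255 0 -24 -12 -34;255 0.1 -24.9 -12 -34;255 0.1 -24.9 -12 -34;255 0.1 -24.9 -12 -34'
python3 -c "
from h import *
plan(*BINS['black'],.066,6.6)
show('carton_black',CD,z0=.12,cams=('side',))"
```

```text
clock: 14.28
tcp_pos: [0.609, 0.1372, 0.1707]
tool_rot: [0.998, 0.057, 0.008, 0.004]
wrist_force: [0.7, 0.9, -1.0]
width: 0.0552
t=14.3 tcp [0.609  0.1372 0.1707] yaw 6.5 j6 -5 w 0.0552 F [ 0.7  0.9 -1. ] -> shift [-0.13 -0.2  10.47] turn -0.1
carton_black [0.6085 0.1357] yaw 0.6 [('side', 0.68, np.float64(0.78))]
```

```bash
python3 -m crank '255 0 -0.1 4 0;255 -0.1 -0.2 7 0;255 -0.1 -0.2 9 0;255 -0.1 -0.2 10.4 0;255 -0.1 -0.2 10.4 0;0 -0.1 -0.2 10.4 0;0 -0.1 -0.2 10.4 0;0 -0.1 -0.2 10.4 0;0 -0.1 -0.2 10.4 0;0 -0.1 -0.2 7 0;0 -0.1 -0.2 2 0;0 -0.1 -0.2 -2 0;0 -0.1 -0.2 -2 0'
python3 -c "
from h import *
plan(.448,.1513,.19,3.5)
show('carton_blue',CD)
show('carton_green',CD)"
```

```text
clock: 16.0
tcp_pos: [0.6102, 0.1394, 0.1957]
tool_rot: [0.998, 0.057, 0.013, 0.004]
wrist_force: [0.3, -0.2, -0.7]
width: 0.0851
t=16.0 tcp [0.6102 0.1394 0.1957] yaw 6.5 j6 -4 w 0.0851 F [ 0.3 -0.2 -0.7] -> shift [-15.99  -3.03   0.14] turn 3.0
carton_blue [0.4463 0.1522] yaw 5.2 [('top', 0.52, np.float64(0.29)), ('side', 0.86, np.float64(0.95))]
carton_green [ 0.471  -0.1874] yaw 113.2 [('top', 0.92, np.float64(0.89)), ('side', 0.63, np.float64(0.93))]
```

```bash
python3 -c "
from h import *
plan(.447,.1515,.19,4)
plan(.447,.1515,.048,4)"
```

```text
t=16.4 tcp [0.6069 0.1391 0.1894] yaw 6.5 j6 -4 w 0.0853 F [ 0.2  0.9 -0.5] -> shift [-15.74  -3.04  -0.31] turn 2.5
t=16.4 tcp [0.6069 0.1391 0.1894] yaw 6.5 j6 -4 w 0.0853 F [ 0.2  0.9 -0.5] -> shift [-15.95  -3.16  13.89] turn 2.5
```

```bash
python3 -m crank '0 -5 -1 0 2.5;0 -10 -2 0 2.5;0 -15 -3 -0.3 2.5;0 -15.8 -3 -0.3 2.5;0 -15.8 -3 -0.3 2.5;0 -15.8 -3 3 2.5;0 -15.9 -3.1 8 2.5;0 -15.9 -3.1 12 2.5;0 -15.9 -3.1 13.9 2.5;0 -15.9 -3.1 13.9 2.5;255 -15.9 -3.1 13.9 2.5;255 -15.9 -3.1 13.9 2.5;255 -15.9 -3.1 13.9 2.5;255 -15.9 -3.1 13.9 2.5;255 -15.9 -3.1 13.9 2.5;255 -15.9 -3.1 13.9 2.5'
python3 -c "
from h import *
plan(*BINS['blue'],.175,6.6)
for c in ('black','blue'): show('carton_'+c,CD,z0=.015*(c=='black'))"
```

```text
clock: 18.4
tcp_pos: [0.4494, 0.1511, 0.0496]
tool_rot: [0.999, 0.035, 0.01, 0.003]
wrist_force: [0.6, -0.6, 7.4]
width: 0.0552
t=18.4 tcp [0.4494 0.1511 0.0496] yaw 4.0 j6 1 w 0.0552 F [ 0.6 -0.6  7.4] -> shift [ 16.83  18.87 -12.08] turn -2.6
carton_black [0.6024 0.1269] yaw 95.5 [('top', 0.74, np.float64(0.21)), ('side', 0.65, np.float64(0.69))]
carton_blue [0.4554 0.397 ] yaw 74.9 [('top', 0.42, np.float64(0.29)), ('side', 0.86, np.float64(0.0))]
```

```bash
python3 -m crank '255 0 0 -4 0;255 0 0 -9 0;255 4 4 -12 -2.6;255 8 8 -12 -2.6;255 12 12 -12 -2.6;255 15 16 -12 -2.6;255 16.8 18.9 -12 -2.6;255 16.8 18.9 -12 -2.6;255 16.8 18.9 -12 -2.6;255 16.8 18.9 -12 -2.6;255 16.8 18.9 -12 -2.6'
python3 -c "
from h import *
plan(*BINS['blue'],.066,6.6)
show('carton_blue',CD,z0=.12,cams=('side',))
f=arm.grab_frame('side');cv2.imwrite('pics/s4.png',cv2.resize(f['img'][140:340,200:480,::-1],None,fx=2.5,fy=2.5))"
```

```text
clock: 20.18
tcp_pos: [0.6275, -0.024, 0.1743]
tool_rot: [0.998, 0.058, 0.009, 0.004]
wrist_force: [0.9, 0.2, -0.7]
width: 0.0551
t=20.2 tcp [ 0.6275 -0.024   0.1743] yaw 6.7 j6 -20 w 0.0551 F [ 0.9  0.2 -0.7] -> shift [-0.14 -0.03 10.83] turn 0.1
carton_blue [ 0.628  -0.0206] yaw 4.2 [('side', 0.94, np.float64(0.77))]
```

View pics/s4.png

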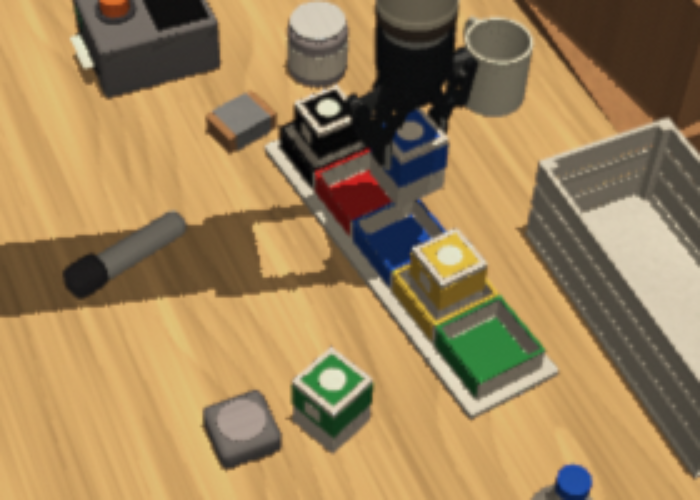

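Black is in the black bin (crop 325,115), and blue is held over the row at (415,150). Lower it.

```bash
python3 -m crank '255 0 0.1 4 0;255 -0.1 0.1 7 0;255 -0.1 0.1 9 0;255 -0.1 0.1 10.8 0;255 -0.1 0.1 10.8 0;0 -0.1 0.1 10.8 0;0 -0.1 0.1 10.8 0;0 -0.1 0.1 10.8 0;0 -0.1 0.1 10.8 0;0 -0.1 0.1 7 0;0 -0.1 0.1 2 0;0 -0.1 0.1 -1.5 0;0 -0.1 0.1 -1.5 0;0 -0.1 0.1 -1.5 0;0 -0.1 0.1 -1.5 0'
python3 -c "
from h import *
show('carton_green',CD)
plan(.471,-.187,.19,22.5)
plan(.471,-.187,.048,22.5)"
```

```text
clock: 22.2
tcp_pos: [0.6255, -0.0253, 0.1873]
tool_rot: [0.998, 0.058, 0.008, 0.003]
wrist_force: [0.9, -0.7, 0.1]
width: 0.0854
carton_green [ 0.4703 -0.1885] yaw 23.9 [('top', 0.89, np.float64(0.91)), ('side', 0.77, np.float64(0.94))]
t=22.4 tcp [ 0.6261 -0.0254  0.1883] yaw 6.6 j6 -20 w 0.0854 F [ 0.2  0.2 -0.2] -> shift [-17.27  14.26  -0.35] turn -15.9
t=22.4 tcp [ 0.6261 -0.0254  0.1883] yaw 6.6 j6 -20 w 0.0854 F [ 0.2  0.2 -0.2] -> shift [-17.51  14.14  13.85] turn -15.9
```

```bash
python3 -m crank '0 -5 4 0 -6;0 -9 8 0 -12;0 -14 12 -0.3 -16.5;0 -17.3 14.3 -0.3 -16.5;0 -17.3 14.3 -0.3 -16.5;0 -17.3 14.3 -0.3 -16.5;0 -17.4 14.2 4 -16.5;0 -17.4 14.2 9 -16.5;0 -17.5 14.2 12 -16.5;0 -17.5 14.2 13.8 -16.5;0 -17.5 14.2 13.8 -16.5;255 -17.5 14.2 13.8 -16.5;255 -17.5 14.2 13.8 -16.5;255 -17.5 14.2 13.8 -16.5;255 -17.5 14.2 13.8 -16.5;255 -17.5 14.2 13.8 -16.5;255 -17.5 14.2 13.8 -16.5'
python3 -c "
from h import *
plan(*BINS['green'],.175,6.6)"
```

```text
clock: 24.52
tcp_pos: [0.4725, -0.1882, 0.0501]
tool_rot: [0.98, 0.201, 0.009, 0.006]
wrist_force: [0.8, 1.1, 6.1]
width: 0.0549
t=24.5 tcp [ 0.4725 -0.1882  0.0501] yaw 23.1 j6 -59 w 0.0549 F [0.8 1.1 6.1] -> shift [ 16.27   6.97 -12.13] turn 16.5
```

```bash
python3 -m crank '255 0 0 -4 0;255 0 0 -9 0;255 5 2 -12 8;255 10 4 -12 16.5;255 14 6 -12 16.5;255 16.3 7 -12 16.5;255 16.3 7 -12 16.5;255 16.3 7 -12 16.5;255 16.3 7 -12 16.5;255 16.3 7 -12 16.5'
python3 -c "
from h import *
plan(*BINS['green'],.066,6.6)
show('carton_green',CD,z0=.123,cams=('side',))"
```

```text
clock: 25.78
tcp_pos: [0.6468, -0.1877, 0.1739]
tool_rot: [0.998, 0.058, 0.01, 0.004]
wrist_force: [0.1, 0.9, -1.4]
width: 0.0553
t=25.8 tcp [ 0.6468 -0.1877  0.1739] yaw 6.6 j6 -33 w 0.0553 F [ 0.1  0.9 -1.4] -> shift [-0.19 -0.13 10.79] turn 0.0
carton_green [ 0.6453 -0.1898] yaw 5.8 [('side', 0.75, np.float64(0.73))]
```

```bash
python3 -m crank '255 -0.1 -0.2 4 0;255 -0.1 -0.2 7 0;255 -0.1 -0.2 9 0;255 -0.1 -0.2 10.8 0;255 -0.1 -0.2 10.8 0;0 -0.1 -0.2 10.8 0;0 -0.1 -0.2 10.8 0;0 -0.1 -0.2 10.8 0;0 -0.1 -0.2 10.8 0;0 -0.1 -0.2 7 0;0 -0.1 -0.2 2 0;0 -0.1 -0.2 -3 0;0 -0.1 -0.2 -3 0;0 -0.1 -0.2 -3 0;0 -0.1 -0.2 -3 0'
python3 -c "
from h import *
for n in ('top','side'):
    f=arm.grab_frame(n); t=arm.trace('printer',n)[0]; H=cv2.cvtColor(f['img'],cv2.COLOR_RGB2HSV)
    m=cv2.inRange(H,(5,150,110),(16,255,255)); b=[int(v) for v in t['bbox']]; mm=np.zeros_like(m); mm[b[1]-8:b[3],b[0]:b[2]]=m[b[1]-8:b[3],b[0]:b[2]]
    k,l,st,c=cv2.connectedComponentsWithStats(mm); i=1+st[1:,4].argmax(); print(n,st[i],c[i],'at z=.1',back(c[i],.098,f))
show('printer',(.15,.13,.08),a0=0.)
f=arm.grab_frame('side');cv2.imwrite('pics/s5.png',f['img'][...,::-1])
f=arm.grab_frame('top');cv2.imwrite('pics/t5.png',f['img'][...,::-1])
plan(.445,.395,.2,6)"
```

```text
clock: 27.75
tcp_pos: [0.6441, -0.1852, 0.2015]
tool_rot: [0.998, 0.058, 0.008, 0.003]
wrist_force: [-0.4, -0.1, -0.6]
width: 0.0853
top [143 264  14  14 163] [149.66257669 270.51533742] at z=.1 [0.44692537 0.40166073]
side [240 134  11  13 106] [245.21698113 139.49056604] at z=.1 [0.44453459 0.39738713]
printer [0.4789 0.3998] yaw -1.2 [('top', 0.71, np.float64(0.92)), ('side', 0.78, np.float64(0.87))]
t=28.2 tcp [ 0.6452 -0.1856  0.2039] yaw 6.6 j6 -33 w 0.0856 F [-0.5  0.6  0.6] -> shift [-13.19 -59.99  -0.47] turn 0.6
```

View pics/s5.png

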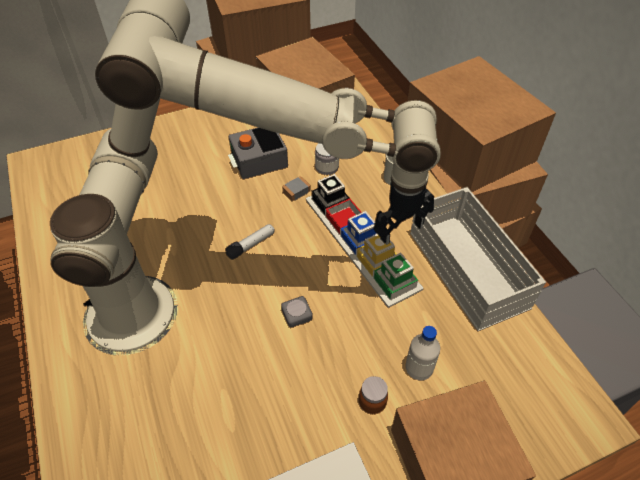

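All four cartons are in their own bins in the side view (black 331,185; blue 361,225; yellow 378,250; green 399,268). No red carton shows. Go to the key with the gripper shut.

```bash
python3 -m crank '255 -1 -5 -0.4 0;255 -2 -10 -0.4 0;255 -3 -15 -0.4 0;255 -5 -20 -0.4 0;255 -6 -25 -0.4 0;255 -7 -30 -0.4 0;255 -8 -35 -0.4 0;255 -9 -40 -0.4 0;255 -10 -45 -0.4 0;255 -11 -50 -0.4 0;255 -12 -55 -0.4 0;255 -13.2 -60.5 -0.4 0;255 -13.2 -60.5 -0.4 0;255 -13.2 -60.5 -0.4 0;255 -13.2 -60.5 -0.4 0;255 -13.2 -60.5 -0.4 0'
python3 -c "
from h import *
for c in 'black red blue yellow green'.split(): 
    p=show('carton_'+c,CD,.015); print('  bin',BINS[c].round(4))
f=arm.grab_frame('top');cv2.imwrite('pics/t6.png',f['img'][...,::-1])
f=arm.grab_frame('side');cv2.imwrite('pics/s6.png',cv2.resize(f['img'][80:330,180:480,::-1],None,fx=2.4,fy=2.4))
plan(.445,.400,.12,6)"
```

```text
clock: 30.25
tcp_pos: [0.4449, 0.3991, 0.1994]
tool_rot: [0.998, 0.057, 0.01, 0.004]
wrist_force: [0.4, -0.3, -1.0]
width: -0.0003
carton_black [0.6108 0.1352] yaw 98.1 [('top', 0.98, np.float64(0.93))]
  bin [0.6092 0.1383]
carton_red [ 0.5925 -0.4196] yaw 14.9 [('top', 0.42, np.float64(0.83))]
  bin [0.6187 0.0569]
carton_blue [ 0.6305 -0.0248] yaw 97.3 [('top', 0.91, np.float64(0.95)), ('side', 0.57, np.float64(0.74))]
  bin [ 0.6281 -0.0246]
carton_yellow [ 0.6393 -0.1057] yaw 6.6 [('top', 0.98, np.float64(0.92)), ('side', 0.87, np.float64(0.86))]
  bin [ 0.6375 -0.1061]
carton_green [ 0.6488 -0.1851] yaw 98.0 [('top', 0.71, np.float64(0.95)), ('side', 0.69, np.float64(0.87))]
  bin [ 0.647  -0.1875]
t=31.4 tcp [0.4443 0.4001 0.1993] yaw 6.6 j6 25 w -0.0001 F [ 0.2 -0.2  0. ] -> shift [-0.09 -0.06  7.93] turn 0.6
```

View pics/t6.png

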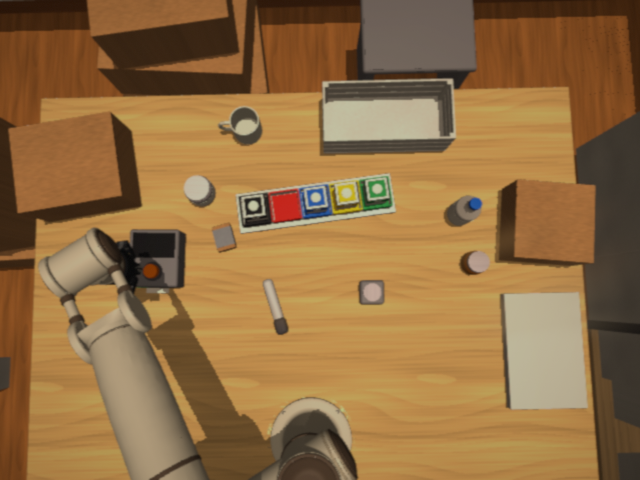

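View pics/s6.png

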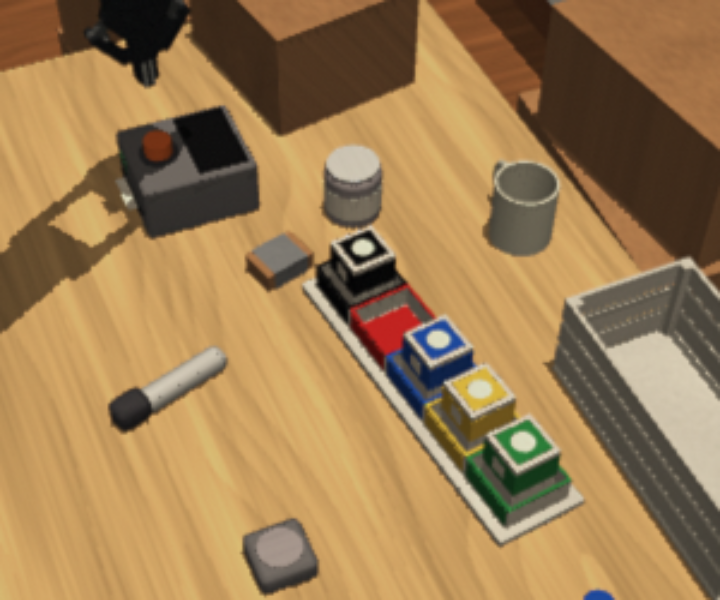

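The table is clear: all four cartons stand in their own bins and the red bin is empty with no red carton anywhere (the weak "red" hit at (.59,-.42) is the bottle). Now the key.

```bash
python3 -m crank '255 -0.1 0 3 0;255 -0.1 0 6 0;255 -0.1 0 7.5 0;255 -0.1 0 7.9 0;255 -0.1 0 7.9 0;255 -0.1 0 7.9 0;255 -0.1 0 7.9 0;255 -0.1 0 7.9 0'; python3 -m crank '255 0 0 0.3 0;255 0 0 0.6 0;255 0 0 0.6 0;255 0 0 0.6 0'
```

```text
clock: 32.35
tcp_pos: [0.4452, 0.3995, 0.1208]
tool_rot: [0.998, 0.058, 0.011, 0.004]
wrist_force: [-0.9, 0.5, -0.4]
width: 0.0002
clock: 32.85
tcp_pos: [0.4453, 0.3995, 0.1147]
tool_rot: [0.998, 0.058, 0.01, 0.004]
wrist_force: [0.3, -0.0, 0.7]
width: 0.0001
```

```bash
python3 -m crank '255 0 0 0.2 0;255 0 0 0.5 0;255 0 0 0.5 0;255 0 0 0.5 0'; python3 -m crank '255 0 0 0.2 0;255 0 0 0.2 0'
```

```text
clock: 33.35
tcp_pos: [0.4455, 0.3995, 0.1099]
tool_rot: [0.998, 0.058, 0.011, 0.004]
wrist_force: [-0.5, -0.0, 1.2]
width: -0.0
clock: 33.6
tcp_pos: [0.4455, 0.3995, 0.1078]
tool_rot: [0.998, 0.058, 0.011, 0.004]
wrist_force: [-0.8, 0.0, 2.4]
width: 0.0001
```

```bash
python3 -m crank '255 0 0 0.2 0;255 0 0 0.2 0'; python3 -m crank '255 0 0 0.1 0;255 0 0 0.1 0'
```

```text
clock: 33.85
tcp_pos: [0.4456, 0.3995, 0.1058]
tool_rot: [0.998, 0.058, 0.011, 0.004]
wrist_force: [-0.2, 1.5, 1.5]
width: -0.0
clock: 34.1
tcp_pos: [0.4456, 0.3995, 0.1051]
tool_rot: [0.998, 0.058, 0.011, 0.004]
wrist_force: [-2.0, 0.1, 5.0]
width: -0.0004
```

```bash
python3 -m crank '255 0 0 0.04 0;255 0 0 0.04 0'; python3 -c "
from rig import arm
s=arm.read_state();print(s['clock'],s['tcp_pos'],s['wrist_force'])"
```

```text
clock: 34.35
tcp_pos: [0.4456, 0.3996, 0.1051]
tool_rot: [0.998, 0.058, 0.011, 0.004]
wrist_force: [-2.6, -0.7, 5.5]
width: -0.0001
34.35 [0.44563038 0.39960148 0.10507791] [-2.59823421 -0.72490851  5.45404241]
```

```bash
python3 -m crank '255 0 0 0.04 0;255 0 0 0.04 0;255 0 0 0.04 0;255 0 0 0.04 0;255 0 0 0.04 0;255 0 0 0.04 0;255 0 0 0.04 0;255 0 0 0.04 0;255 0 0 0.04 0;255 0 0 0.04 0;255 0 0 0.04 0;255 0 0 0.04 0;255 0 0 0.04 0;255 0 0 0.45 0;255 0 0 0.85 0;255 0 0 0.9 0;255 0 0 0.9 0'
```

```text
clock: 36.48
tcp_pos: [0.4458, 0.3997, 0.0978]
tool_rot: [0.998, 0.058, 0.011, 0.004]
wrist_force: [-5.8, -3.1, 13.9]
width: 0.0001
```

```bash
python3 -m crank '255 0 0 0.25 0;255 0 0 0.25 0'; python3 -m crank '255 0 0 -3 0;255 0 0 -7 0;255 0 0 -10 0;255 0 0 -12 0;255 0 0 -12 0;255 0 0 -12 0;255 0 0 -12 0;255 0 0 -12 0'
python3 -c "
from h import *
for c in 'black blue yellow green'.split(): show('carton_'+c,CD,.015,cams=('top',))
for n in 'jar cleaner_bottle tin battery_pack tape_measure torch'.split():
    f=arm.grab_frame('top'); k=arm.place_of(n,'top'); print(n, back(k[0]['uv'],0,f).round(4) if k else '')
f=arm.grab_frame('side');cv2.imwrite('pics/s7.png',cv2.resize(f['img'][80:330,180:480,::-1],None,fx=2.4,fy=2.4))"
```

```text
clock: 36.72
tcp_pos: [0.4459, 0.3998, 0.0977]
tool_rot: [0.998, 0.058, 0.01, 0.004]
wrist_force: [-8.0, -4.2, 18.1]
width: 0.0001
clock: 37.72
tcp_pos: [0.4429, 0.4004, 0.2166]
tool_rot: [0.998, 0.058, 0.01, 0.005]
wrist_force: [0.3, -0.3, 0.5]
width: 0.0001
carton_black [0.6121 0.1354] yaw 99.8 [('top', 0.94, np.float64(0.93))]
carton_blue [ 0.6303 -0.0257] yaw 96.0 [('top', 0.55, np.float64(0.95))]
carton_yellow [ 0.6404 -0.1063] yaw 7.1 [('top', 0.76, np.float64(0.95))]
carton_green [ 0.6502 -0.1859] yaw 9.3 [('top', 0.94, np.float64(0.94))]
jar [ 0.453  -0.4555]
cleaner_bottle [ 0.5993 -0.4127]
tin [ 0.6568 -0.1956]
battery_pack [0.5366 0.2142]
tape_measure [ 0.39  -0.162]
torch [0.3643 0.0907]
```

View pics/s7.png

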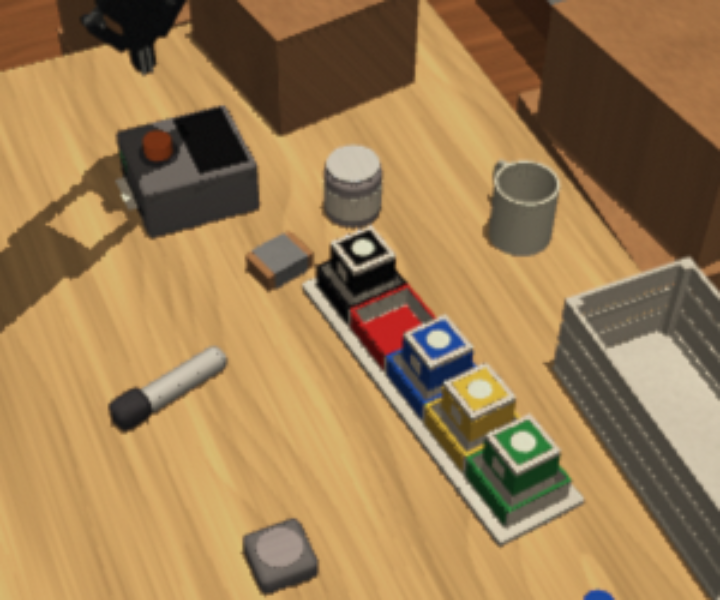

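The picture shows all four cartons upright in their bins, the key back up (157,145), and the tin, battery pack, torch and tape measure where they were.

```bash
python3 -c "
from rig import arm
print(arm.job_done(), arm.read_state()['clock'])"
```

```text
the job is handed in; nothing more can be done
the job is handed in; nothing more can be done
```

The four cartons that were out (yellow, black, blue, green) now stand upright in the bins of their own colour. There was no red carton on the table. I then pressed the printer key and handed the job in, at about 38 s on the robot's clock.

- **Key press:** I held it at the halfway stop for about 2 s. It stayed still there at about 5.5 N, under the 7 N that overcomes the stop. I then pressed it fully down for about half a second. It stopped 7.3 mm lower and did not move further at 18 N. It sprang back up when let go.
- **Cartons:** in the last pictures each carton measured within about 5 mm of its bin centre, where each side has about 9 mm of room. The gripper was well clear.
- **Bystanders:** in the pictures none of the other things looks moved. Their network positions agreed with the first readings to within about 14 mm, except for the tin.
- **Checks that disagreed:** the network's last tin reading was false; it gave the spot of the green carton. A low-confidence "carton_red" reading was really the cleaner bottle. I settled the tin, the red carton and the key's return by looking at the pictures.

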